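# Third hand at the forming press: seat the mould and hold it against the stops

### The arm

A 7-joint arm with a two-finger parallel gripper is mounted at the origin on the work surface. World frame = base frame: x ahead of the robot, y to its left, z up, the work surface at z = 0. Lengths are in m, angles in degrees, forces in N, time in s.
With the tool pointing down it reaches from about 0.425 to 0.875 m from the base axis. Payload 4.7 kg.
Tool frame: the origin (TCP) lies on the centre line of the jaws, within the pads' length; the fingertips stand 17 mm ahead of it and the grasp point (between the pads) lies 2 mm behind it; z points along the fingers, y is the direction in which the jaws open and shut (so a half turn about z gives the same grasp; the last joint's range is limited). The gripper opens to 85 mm and grips with 20 to 120 N. Pads are 22 mm wide; open, the fingers measure 114 mm over their backs; the gripper's body (76 mm by 85 mm) begins 54 mm behind the grasp point. The pads swing forward as they close: fully open they stand 13 mm farther back than shut.
Start: joints at [-75.281, 18.392, -4.016, 83.108, 1.295, 78.541, -3.26], TCP at [0.156, 0.631, 0.248] pointing down, gripper open.
Joint ranges: [-163.93, 163.93], [-17.29, 119.83], [-79.2, 71.16], [3.27, 140.29], [-89.18, 269.18], [5.43, 117.66], [-154.24, 154.24]. Speed limits (degrees/s): [147.25, 147.25, 180, 180, 180, 180, 180].

### API

Orientations are given as [roll, pitch, yaw] about the fixed x, y, z axes, in that order (R = Rz(yaw) Ry(pitch) Rx(roll)).
In Python, from bench import monitor, imaging, workorder gives the robot as it stands.
- The arm moves only by the tool arm_command, never from a script. Its argument "deltas" is a list of rows, each a list of 3 entries, a list of its own where there are three numbers: the turn, a rotation vector about the tool's x, y, z in rad, then the shift along the tool's x, y, z in cm, then the finger opening in cm, from 0 to 8.54. In form: [[[rx, ry, rz], [dx, dy, dz], grip], ...]. A call has 1 to 8 rows; each row shifts and turns the commanded pose from where the row before left it, along the tool's axes as they then stand; what a row does not reach is not made up. A row lasts 1/12 s, in which the tool goes at most 41.7 mm and 7.16 degrees, less where a joint would pass 70% of its speed; a pose out of reach is approached as far as the arm can. A call is refused whole if a number of a shift passes 4.17 or a number of a turn 0.125, either way. A call with a gripper value outside its range is refused whole. The fingers move at their own pace and stop on an object; "squeeze" is the grip in N (left out, the last holds). Time passes only in rows, so rows that do not move let the fingers close. It gives the time, the measured TCP pose, the force and the opening at its end, in the units of the state.
- monitor.state(): the state, without advancing time (a new reading comes with each control period).
- imaging.capture(name): name is "scene" or "top" or "wrist"; returns the picture (400x640x3 uint8, red, green, blue); there is no depth.
- imaging.camera_model(name): a dict with "mtx" (3x3 intrinsics, pixels), "k1" (the pictures are not rectified: a ray, as slopes to the right and down, at radius r is drawn at 1 + k1 r^2 times it, then the intrinsics apply), "camera_from_world" (4x4, takes a point from world to camera coordinates); the wrist camera has in their place "tool_from_camera" (4x4, takes a point from camera to tool coordinates, whose origin is the TCP and whose axes are the flange's). Camera axes: x right, y down, z forward; pixel columns grow to the right and rows downward; lengths in m; the calibration is good to about 2 mm. A picture is of the moment at which its call begins: read the wrist's pose just before it. camera_model takes no time and is no camera call.
- workorder.finish_job(): hands the job in, once; it reports no verdict.
The state is a dict: "t": time; "joint_pos": joint angles; "qd": joint speeds; "joint_efforts": joint torques, N m; "tcp_pos": TCP position; "tcp_rot": TCP orientation; "wrist_force": force on the tool from outside, world axes, zero at the start; "ft_torque": the same for the moment, N m; "gripper_width": finger opening in m.
Only numpy, scipy, OpenCV 4.12 (cv2) and the standard library are available. Lean on these libraries where they do the work, as an engineer would, in place of code of your own. Each camera call takes 0.05 s, during which the arm holds its last target. There are 200 camera calls.

### The job

We are fitting the white mould cup to the green forming press: give the bare seat on the bed a squirt of sanitiser by pressing the canister's blue cap right down and letting it come back up, then set the mould flat on the bed, snug against the side stop and square against the back stop. Finish while still holding it there, pressing it against the back stop with a steady push of about 12 newtons, so that my colleague can put in the screws. Bring it up to the stop gently rather than slamming it, and leave the green bowl, the screw dish and the hex key where they are.

Things in the scene. Friction and masses are not known exactly. Their poses are not given: they have to be found in the camera images.
- mould: Loose white nylon mould, 0.32 to 0.52 kg: square foot 110 x 110 mm, 12 mm thick, an open round cup in its middle, 62 mm outside diameter, wall 9 mm, rim 62 mm above the underside. Screw slots 43 mm either side of the centre along y. Origin: centre of the underside; x, y along the foot's edges, z up. Starts left or right of the press. Slippery foot: about 1 N slides it, more if leaned on.
- press: Green press, screwed down: bed 30 mm thick with flat top, column 50 mm thick standing 128 mm behind the seat point, head swung aside to the back right, clear of the seat (underside 215 mm above the bench, its punch down to 140 mm). Origin on the bench under the seat point; x towards the back stop, y to the left, z up.
- seat (a point): Point on top of the bed, 30 mm above the bench, where the mould's origin lies when it is home against both stops (mould x along press x, either way round). Axes as the press: x towards the back stop (away from the robot, give or take the press's turn), y left, z up. The flat bed reaches 90 mm to the front of this point and 120 mm to either side.
- back_stop: Steel bar screwed to the bed, 150 mm long along the press's y, 20 mm thick, 20 mm high. Origin at the middle of the foot of its front face, 55 mm behind the seat point; the foot of the mould is pressed against this face in the press's +x direction. It is rigid.
- side_stop: Steel block screwed to the bed at the right of the seat, 60 mm long along the press's x, 16 mm wide, 20 mm high. Origin at the middle of the foot of its inner face, 55 mm to the right (-y) of the seat point and 10 mm to the front; the foot's side edge rests against this face.
- cap_top (a point): Centre of the flat top of the canister's cap, round, 34 mm across, about 184 mm above the bench when up. The white canister (50 mm across, blue band) is fixed in a holder on the left side of the press bed, with its nozzle pointing at the seat. The cap moves with this point.
- spray_cap (a joint): How far the cap is pressed down: 0 up, 0.007 m fully down. Sprung: starts to move at 2 N, fully down at 5 N, comes back up by itself.
- green_bowl: Green bowl, 104 mm across, 42 mm high, loose on the bench on the side of the press where the mould is not. Origin at the centre of the underside. To be left alone.
- screw_dish: Round steel dish with two screws, 86 mm across, 20 mm high, on the bench in front of the press, to the right. Origin at the centre of the underside. To be left alone.
- hex_key: T-handled hex key lying on the bench in front of the press, to the left: orange handle 90 mm along y, steel shank along x, 130 mm long in all, 18 mm high. Origin on the bench under the middle of the shank. To be left alone.
Not all that is in view belongs to the job. Of the things that look like the mould, take the one that is farthest from the robot's base at the start.

How it is judged (in metres and radians):
On the way, in this order (a step that is already met when the one before it is completed fails the run):
1. the canister's cap is pressed right down (5 mm or more of its 7 mm) while the seat is still bare (value of joint spray_cap above 0.005 m and horizontal distance between mould and seat above 0.13 m), for 0.05 s.
2. the cap has come back up before the mould is over the seat (value of joint spray_cap below 0.0015 m and horizontal distance between mould and seat above 0.13 m), for 0.05 s.
At the end, for the whole second after the job is handed in: Cap up. Mould flat on the bed (within 2.5 mm), square to the stops (0.04 rad), touching the back stop, within 3 mm of the side stop and still; the fingers are on it and it presses on the back stop with 6 to 20 N through the last second (contact force between mould and back_stop between 6 and 20 N and contact force between the fingers and mould above 3 N and x of mould in the frame of seat between -0.002 and 0.003 m and y of mould in the frame of seat between -0.003 and 0.003 m and z of mould in the frame of seat between -0.003 and 0.0025 m and angle between the x axis of mould and the x axis of seat, either way round below 0.04 rad and angle between mould's own z axis and vertical below 0.04 rad and linear speed of mould below 0.01 m/s and value of joint spray_cap below 0.0015 m); the arm keeps its last pose, push and grip.
It fails at once if the mould is slammed into the back stop (over 45 N) (contact force between mould and back_stop above 45 N).
It fails at once if the green bowl is moved by more than 25 mm (distance of green_bowl from where it was at the start of the episode above 0.025 m).
It fails at once if the screw dish is moved by more than 25 mm (distance of screw_dish from where it was at the start of the episode above 0.025 m).
It fails at once if the hex key is moved by more than 25 mm (distance of hex_key from where it was at the start of the episode above 0.025 m).
It also fails if it takes over 62 s, if anything falls off the work surface, if the arm or the gripper's body presses on something with over 40 N, if the wrist force passes 120 N, or if a joint passes its speed limit or range.

## Working session

There is one attempt and no reset: what is moved stays moved. The work goes in short steps, Python scripts to look and compute and a tool call to move; the robot and the scene stay as the last step left them, time stands still between calls to the robot, and variables do not carry over. Pictures are saved under pics/ and viewed, about 8 in all and at most 12, crops included, and the job is handed in when it is done.

Besides the shell and the picture viewer there is one more tool, called after "Emit:" by a JSON object that holds its "fn" and its "kwargs", one argument or row to a line. arm_command: Moves the arm, as the interface text tells. Its arguments: {"type":"object","properties":{"deltas":{"type":"array"},"squeeze":{"type":"number"}},"required":["deltas"]}

```bash
mkdir -p pics; cat > h.py <<'E'
import numpy as np, cv2
from scipy.spatial.transform import Rotation as R
from bench import monitor, imaging, workorder
def snap(n,f,crop=None,s=1):
    im=np.asarray(imaging.capture(n)); cv2.imwrite('pics/raw_'+f,im[:,:,::-1])
    if crop: x0,y0,x1,y1=crop; im=im[y0:y1,x0:x1]
    cv2.imwrite('pics/'+f,cv2.resize(im[:,:,::-1],None,fx=s,fy=s,interpolation=cv2.INTER_CUBIC)); return im
def T_wc(n,st=None):
    m=imaging.camera_model(n)
    if 'camera_from_world' in m: return m,np.linalg.inv(np.array(m['camera_from_world']))
    T=np.eye(4);T[:3,:3]=R.from_euler('xyz',st['tcp_rot'],degrees=True).as_matrix();T[:3,3]=st['tcp_pos']
    return m,T@np.array(m['tool_from_camera'])
def pix2w(n,uv,z,st=None):
    m,T=T_wc(n,st);K=np.array(m['mtx']);k=m['k1']
    out=[]
    for u,v in np.atleast_2d(uv):
        d=np.array([(u-K[0,2])/K[0,0],(v-K[1,2])/K[1,1]]);x=d.copy()
        for _ in range(30): x=d/(1+k*(x@x))
        r=T[:3,:3]@np.array([*x,1]);o=T[:3,3];out.append(o+r*(z-o[2])/r[2])
    return np.array(out)
def w2pix(n,P,st=None):
    m,T=T_wc(n,st);K=np.array(m['mtx']);P=np.atleast_2d(P)
    c=(P-T[:3,3])@T[:3,:3];x=c[:,:2]/c[:,2:];x=x*(1+m['k1']*(x**2).sum(1,keepdims=True))
    return x@K[:2,:2].T+K[:2,2]
E
python3 - <<'E'
from h import *
print(monitor.state())
snap('scene','s1.png');snap('top','t1.png')
for n in('scene','top','wrist'):
    m=imaging.camera_model(n);print(n,m if n=='wrist' else T_wc(n)[1].round(3).tolist(),m['mtx'],m['k1'])
E
```

```text
{'t': 0.0, 'joint_pos': array([-75.28080283,  18.43954267,  -4.01556848,  83.17449851,
         1.29531547,  78.5405231 ,  -3.25791362]), 'qd': array([ 0.03230209,  0.12568853,  0.0129896 ,  0.07506924,  0.08006875,
       -0.03193675, -0.03312803]), 'joint_efforts': array([ 5.20000995e-04, -4.93571520e+01, -3.81838856e-01, -3.14336336e+01,
        1.30603192e-02,  1.08723456e-02, -5.07098875e-06]), 'tcp_pos': array([0.15620099, 0.63043696, 0.24722153]), 'tcp_rot': array([-1.79890696e+02,  6.01321757e-03,  1.66092734e+02]), 'wrist_force': array([ 0.43159353, -0.91929398,  0.03848628]), 'ft_torque': array([-0.02422529, -0.01617509, -0.03311761]), 'gripper_width': 0.0856325121472057}
scene [[0.995, 0.081, -0.06, 0.537], [0.1, -0.738, 0.667, -0.784], [0.01, -0.67, -0.743, 1.04], [0.0, 0.0, 0.0, 1.0]] [[424.41224649   0.         318.86099307]
 [  0.         424.41224649 205.13909072]
 [  0.           0.           1.        ]] -0.07203160078989891
top [[-0.001, -0.994, 0.106, 0.407], [-0.999, 0.005, 0.032, -0.018], [-0.033, -0.106, -0.994, 1.019], [0.0, 0.0, 0.0, 1.0]] [[381.112939     0.         321.54297248]
 [  0.         381.112939   202.16187159]
 [  0.           0.           1.        ]] -0.012270465377722266
wrist {'mtx': array([[313.1962284 ,   0.        , 320.03536605],
       [  0.        , 313.1962284 , 196.17235638],
       [  0.        ,   0.        ,   1.        ]]), 'k1': -0.05433130375666696, 'tool_from_camera': array([[-8.00975667e-04, -9.61892827e-01, -2.73425580e-01,
         6.86048787e-02],
       [ 9.99999573e-01, -8.96530068e-04,  2.24523675e-04,
         7.84158569e-04],
       [-4.61101967e-04, -2.73425284e-01,  9.61893134e-01,
        -1.25733505e-01],
       [ 0.00000000e+00,  0.00000000e+00,  0.00000000e+00,
         1.00000000e+00]])} [[313.1962284    0.         320.03536605]
 [  0.         313.1962284  196.17235638]
 [  0.           0.           1.        ]] -0.05433130375666696
```

View pics/s1.png

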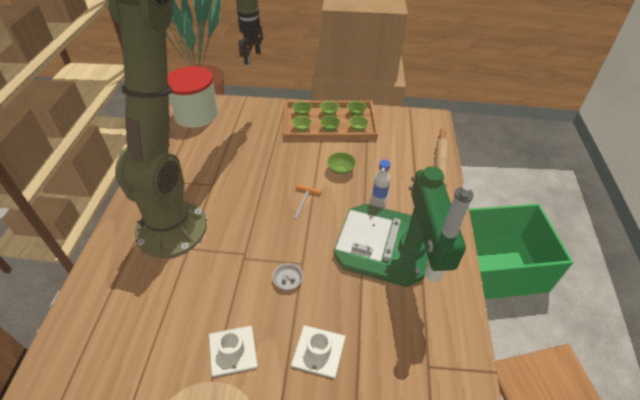

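View pics/t1.png

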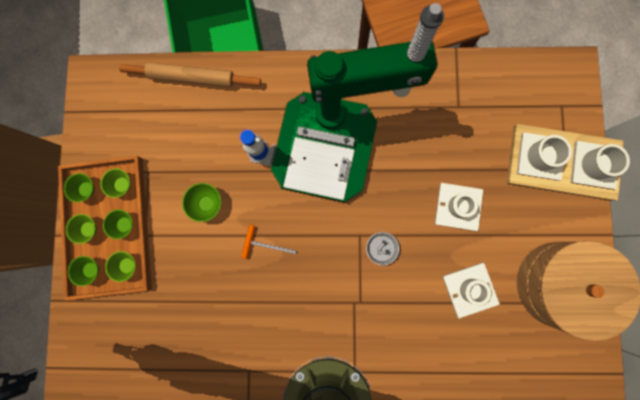

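The scene view shows two white moulds at (232,348) and (318,350), with the press at (385,240). The top view also has two cup-on-plate items on a tray at (545,153) and (600,163).

Candidates in the top view are A (460,206), B (471,291) and the tray pair (545,153) and (600,163). I'll measure their positions and sizes, then check a close crop.

```bash
python3 - <<'E'
from h import *
for nm,uv in dict(A=(460,206),B=(471,291),T1=(545,153),T2=(600,163),dish=(383,248),bowl=(202,203),key=(270,245)).items():
    p=pix2w('top',uv,.012)[0];print(nm,p.round(3),np.hypot(*p[:2]).round(3))
im=cv2.imread('pics/raw_t1.png')
a=cv2.resize(im[115:325,425:640],(600,586),interpolation=cv2.INTER_CUBIC)
cv2.imwrite('pics/c1.png',a)
b=cv2.resize(im[90:210,230:390],(800,600),interpolation=cv2.INTER_CUBIC)
cv2.imwrite('pics/c2.png',b)
E
```

```text
A [ 0.502 -0.35   0.012] 0.612
B [ 0.283 -0.369  0.012] 0.465
T1 [ 0.642 -0.58   0.012] 0.865
T2 [ 0.614 -0.722  0.012] 0.948
dish [ 0.393 -0.146  0.012] 0.419
bowl [0.513 0.336 0.012] 0.613
key [0.401 0.151 0.012] 0.428
```

View pics/c1.png

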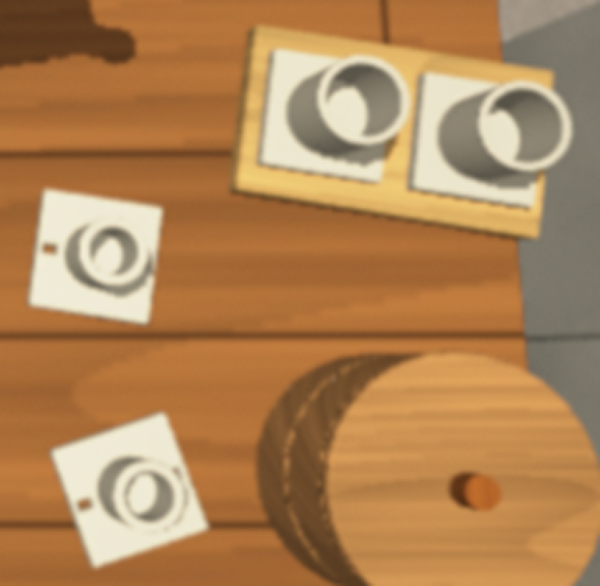

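View pics/c2.png

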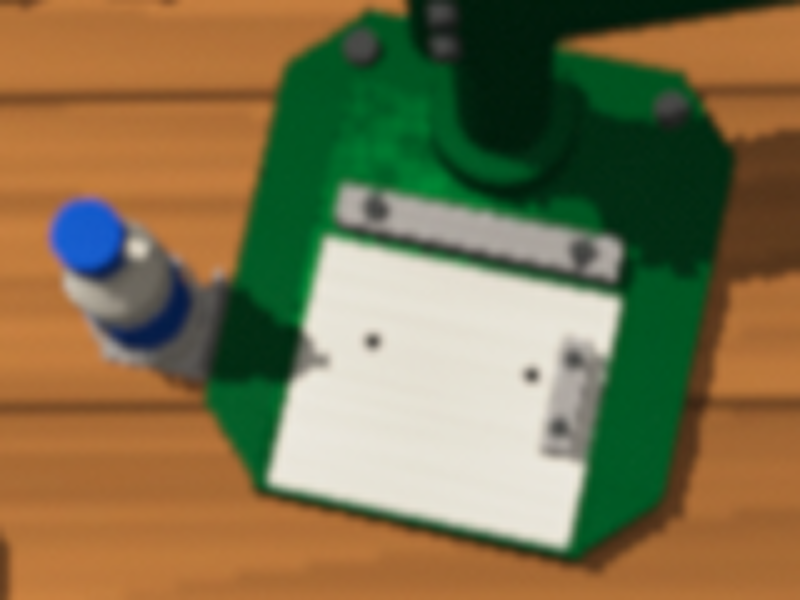

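The crop shows the tray cups are taller and wider than the 62 mm spec, so they are decoys. A (460,206) and B (471,291) match, and A is farther from the base (0.61 m against 0.47 m), so I take A. The seat's screw holes are at crop (372,341) and (531,375), and the cap is at (88,238).

```bash
python3 - <<'E'
from h import *
def c2(p): return (np.atleast_2d(p)+.5)/5-.5+[230,90]
def c1(p): return (np.atleast_2d(p)+.5)/[600/215,586/210]-.5+[425,115]
h=pix2w('top',c2([(372,341),(531,375)]),.03);d=h[0]-h[1]
print('holes',h.round(4),'seat',h.mean(0).round(4),'len',np.linalg.norm(d),'yaw',np.degrees(np.arctan2(d[1],d[0]))-90)
b=pix2w('top',c2([(335,226),(620,283)]),.05);d=b[0]-b[1];print('bar',b.round(4),np.linalg.norm(d),np.degrees(np.arctan2(d[1],d[0]))-90)
s=pix2w('top',c2([(566,335),(543,452)]),.05);d=s[0]-s[1];print('side',s.round(4),np.linalg.norm(d),np.degrees(np.arctan2(d[1],d[0])))
print('cap',pix2w('top',c2([(88,238)]),.184).round(4))
A=pix2w('top',c1([(44,189),(162,207),(148,324),(29,305)]),.012);print('A',A.round(4),A.mean(0).round(4))
for i in range(4):
    d=A[(i+1)%4]-A[i];print(np.linalg.norm(d),np.degrees(np.arctan2(d[1],d[0])))
E
```

```text
holes [[ 0.6304  0.0602  0.03  ]
 [ 0.6114 -0.0238  0.03  ]] seat [0.6209 0.0182 0.03  ] len 0.0861801171355355 yaw -12.728120208268223
bar [[ 0.6873  0.0783  0.05  ]
 [ 0.6554 -0.0701  0.05  ]] 0.1517462994235711 -12.134680106965547
side [[ 0.6281 -0.0419  0.05  ]
 [ 0.567  -0.0297  0.05  ]] 0.06240071916605892 -11.332384913096256
cap [[0.6442 0.177  0.184 ]]
A [[ 0.565  -0.3008  0.012 ]
 [ 0.5471 -0.411   0.012 ]
 [ 0.4369 -0.393   0.012 ]
 [ 0.455  -0.2831  0.012 ]] [ 0.501 -0.347  0.012]
0.11162761410562105 -99.21337883039686
0.11175009842182763 170.74484392143785
0.11142591409074269 80.63413257773905
0.11145358227921931 -9.151374900187397
```

Emit:
{"fn": "arm_command", "kwargs": {
  "deltas": [
    [[0,0,0],[-2.9,-1.6,0],0],
    [[0,0,0],[-2.9,-1.6,0],0],
    [[0,0,0],[-2.9,-1.6,0],0],
    [[0,0,0],[-2.9,-1.6,0],0],
    [[0,0,0],[-2.9,-1.6,0],0],
    [[0,0,0],[-2.9,-1.6,0],0],
    [[0,0,0],[-2.9,-1.6,0],0],
    [[0,0,0],[-2.9,-1.6,0],0]
  ]
}}

```text
t: 0.77
tcp_pos: [0.3516, 0.4494, 0.248]
tcp_rot: [-180.0, -0.0, 166.1]
wrist_force: [0.6, -1.0, 0.1]
gripper_width: -0.0001
```

Emit:
{"fn": "arm_command", "kwargs": {
  "deltas": [
    [[0,0,0],[-2.9,-1.6,0],0],
    [[0,0,0],[-2.9,-1.6,0],0],
    [[0,0,0],[-2.9,-1.6,0],0],
    [[0,0,0],[-2.9,-1.6,0],0],
    [[0,0,0],[-2.9,-1.6,0],0],
    [[0,0,0],[-2.9,-1.6,0],0],
    [[0,0,0],[-2.9,-1.6,0],0],
    [[0,0,0],[-2.9,-1.6,0],0]
  ]
}}

```text
t: 1.43
tcp_pos: [0.5459, 0.2695, 0.248]
tcp_rot: [-180.0, -0.0, 166.1]
wrist_force: [-0.1, 0.6, 0.6]
gripper_width: -0.0002
```

```bash
cat >> h.py <<'E'
def go(p,yaw,st=None):
    st=st or monitor.state();T=R.from_euler('xyz',st['tcp_rot'],degrees=True)
    rv=(T.inv()*R.from_euler('xyz',[180,0,yaw],degrees=True)).as_rotvec()
    print('t',st['t'],'pos',st['tcp_pos'].round(4),'rot',st['tcp_rot'].round(2),'F',st['wrist_force'].round(1),'w',st['gripper_width'].round(4))
    print('turn rad',rv.round(4),'shift cm',(T.inv().apply(np.array(p)-st['tcp_pos'])*100).round(2))
E
python3 -c "
from h import *
go([.644,.177,.23],167.9)"
```

```text
Traceback (most recent call last):
  File "h.py", line 28, in go
    print('t',st['t'],'pos',st['tcp_pos'].round(4),'rot',st['tcp_rot'].round(2),'F',st['wrist_force'].round(1),'w',st['gripper_width'].round(4))
                                                                                                                   ^^^^^^^^^^^^^^^^^^^^^^^^^
AttributeError: 'float' object has no attribute 'round'
```

Emit:
{"fn": "arm_command", "kwargs": {
  "deltas": [
    [[0,0,0],[-2.9,-1.66,0],0],
    [[0,0,0],[-2.9,-1.66,0],0],
    [[0,0,0],[-2.9,-1.66,0],0],
    [[0,0,0],[-2.9,-1.66,0],0],
    [[0,0,-0.032],[0,0,1.0],0],
    [[0,0,0],[0,0,1.0],0],
    [[0,0,0],[0,0,0.4],0],
    [[0,0,0],[0,0,0],0]
  ]
}}

```text
t: 2.1
tcp_pos: [0.64, 0.18, 0.2221]
tcp_rot: [-179.9, -0.2, 168.0]
wrist_force: [-0.2, 0.8, -0.3]
gripper_width: 0.0001
```

```bash
sed -i "s/st\['gripper_width'\].round(4)/round(st['gripper_width'],4)/" h.py; python3 -c "
from h import *
go([.644,.177,.201],167.9)
print(w2pix('top',[.644,.177,.184]))
snap('wrist','w1.png')"
```

```text
t 2.1 pos [0.64   0.18   0.2221] rot [-179.94   -0.23  168.  ] F [-0.2  0.8 -0.3] w 0.0001
turn rad [-0.001  -0.0039  0.0018] shift cm [-0.46 -0.2   2.1 ]
[[247.18191046 137.28617928]]
```

View pics/w1.png

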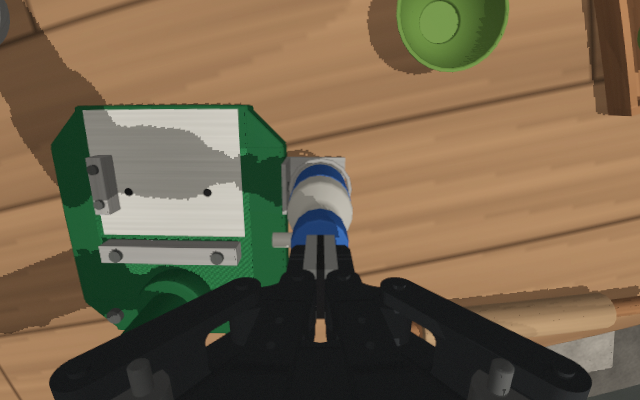

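The wrist view shows the blue cap directly under the fingertips at (320,238). The seat holes are at (128,192) and (207,192). I'll centre and press.

Emit:
{"fn": "arm_command", "kwargs": {
  "deltas": [
    [[0,0.004,0],[-0.4,-0.3,0.4],0],
    [[0,0,0],[0,0,0.6],0],
    [[0,0,0],[0,0,0.6],0],
    [[0,0,0],[0,0,0.3],0],
    [[0,0,0],[0,0,0.2],0],
    [[0,0,0],[0,0,0.2],0],
    [[0,0,0],[0,0,0.2],0],
    [[0,0,0],[0,0,0],0]
  ]
}}

```text
t: 2.82
tcp_pos: [0.6448, 0.175, 0.1995]
tcp_rot: [180.0, -0.2, 167.9]
wrist_force: [-1.5, -0.3, 1.8]
gripper_width: 0.0001
```

Emit:
{"fn": "arm_command", "kwargs": {
  "deltas": [
    [[0,0,0],[0,0,0.2],0],
    [[0,0,0],[0,0,0.2],0],
    [[0,0,0],[0,0,0.15],0],
    [[0,0,0],[0,0,0.1],0],
    [[0,0,0],[0,0,0],0],
    [[0,0,0],[0,0,0],0]
  ]
}}

```text
t: 3.32
tcp_pos: [0.6451, 0.175, 0.1942]
tcp_rot: [179.9, -0.2, 167.9]
wrist_force: [-3.3, -0.1, 6.9]
gripper_width: 0.0
```

Emit:
{"fn": "arm_command", "kwargs": {
  "deltas": [
    [[0,0,0],[0,0,0.2],0],
    [[0,0,0],[0,0,0.1],0],
    [[0,0,0],[0,0,0],0],
    [[0,0,0],[0,0,0],0]
  ]
}}

```text
t: 3.65
tcp_pos: [0.6452, 0.175, 0.194]
tcp_rot: [179.9, -0.1, 167.9]
wrist_force: [-8.0, -0.9, 17.9]
gripper_width: 0.0003
```

Hard stop reached at 17.9 N, so the cap is fully down. I'll lift off and travel to mould A in front of the press, opening the gripper.

Emit:
{"fn": "arm_command", "kwargs": {
  "deltas": [
    [[0,0,0],[0,0,-1.5],0],
    [[0,0,0],[0,0,-3],0],
    [[0,0,0],[0,0,-3],0],
    [[0,0,0],[0,0,-1.0],0],
    [[0,0,0],[2.4,-2.6,0],8.5],
    [[0,0,0],[2.4,-2.6,0],8.5],
    [[0,0,0],[2.4,-2.6,0],8.5],
    [[0,0,0],[2.4,-2.6,0],8.5]
  ]
}}

```text
t: 4.32
tcp_pos: [0.5284, 0.0922, 0.274]
tcp_rot: [-180.0, -0.3, 167.9]
wrist_force: [0.0, -0.4, 1.5]
gripper_width: 0.0479
```

Emit:
{"fn": "arm_command", "kwargs": {
  "deltas": [
    [[0,0,0],[2.4,-2.6,0],8.5],
    [[0,0,0],[-0.7,-3.4,0],8.5],
    [[0,0,0],[-0.7,-3.4,0],8.5],
    [[0,0,0],[-0.7,-3.4,0],8.5],
    [[0,0,0],[-0.7,-3.4,0],8.5],
    [[0,0,0],[-0.7,-3.4,0],8.5],
    [[0,0,0],[-0.7,-3.4,0],8.5],
    [[0,0,0],[-0.7,-3.4,0],8.5]
  ]
}}

```text
t: 4.98
tcp_pos: [0.4985, -0.172, 0.2746]
tcp_rot: [180.0, -0.2, 167.9]
wrist_force: [0.7, -0.1, -0.2]
gripper_width: 0.0849
```

Emit:
{"fn": "arm_command", "kwargs": {
  "deltas": [
    [[0,0,-0.0],[-0.7,-3.4,0],8.5],
    [[0,0,-0.0],[-0.7,-3.4,0],8.5],
    [[0,0,-0.0],[-0.7,-3.4,1],8.5],
    [[0,0,0],[-0.7,-3.4,2],8.5],
    [[0,0,-0.05],[-0.7,-3.4,3],8.5],
    [[0,0,0],[0,0,2],8.5],
    [[0,0,0],[0,0,0],8.5]
  ]
}}

```text
t: 5.57
tcp_pos: [0.4936, -0.3415, 0.1923]
tcp_rot: [180.0, -0.7, 170.5]
wrist_force: [-1.5, 1.9, -1.0]
gripper_width: 0.085
```

```bash
python3 -c "
from h import *
st=monitor.state()
go([.501,-.347,.042],170.8,st)
snap('wrist','w2.png')
print(w2pix('wrist',[[.501,-.347,.062],[.565,-.3008,.012],[.5471,-.411,.012],[.4369,-.393,.012],[.455,-.2831,.012]],st).round(1))"
```

```text
t 5.5667 pos [ 0.4936 -0.3415  0.1923] rot [179.95  -0.72 170.51] F [-1.5  1.9 -1. ] w 0.085
turn rad [ 0.0009 -0.0126 -0.005 ] shift cm [-1.01 -0.44 15.02]
[[314.  202.5]
 [368.2 239.5]
 [262.7 240.1]
 [256.7 132.7]
 [372.  132.3]]
```

View pics/w2.png

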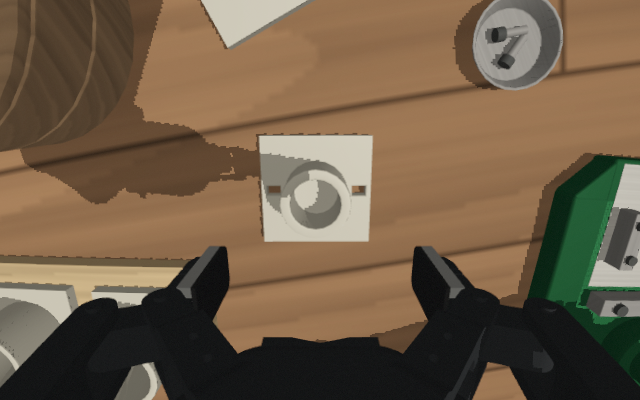

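The wrist view shows mould A at its predicted place: rim centre (315,202) and slots at (274,188) and (359,188), with corners within 2 px. I'll descend and grip the cup.

Emit:
{"fn": "arm_command", "kwargs": {
  "deltas": [
    [[0,0,0],[-1.1,-0.4,1],8.5],
    [[0,0,0],[0,0,3],8.5],
    [[0,0,0],[0,0,3],8.5],
    [[0,0,0],[0,0,2],8.5],
    [[0,0,0],[0,0,1],8.5],
    [[0,0,0],[0,0,0],8.5],
    [[0,0,0],[0,0,0],8.5],
    [[0,0,0],[0,0,0],8.5]
  ]
}}

```text
t: 6.28
tcp_pos: [0.5086, -0.3466, 0.0999]
tcp_rot: [-180.0, -0.0, 170.8]
wrist_force: [-0.8, 0.0, 1.0]
gripper_width: 0.0849
```

```bash
python3 -c "
from h import *
go([.5025,-.346,.042],170.8)"
```

```text
t 6.2833 pos [ 0.5086 -0.3466  0.0999] rot [-1.7997e+02 -3.0000e-02  1.7083e+02] F [-0.8  0.   1. ] w 0.0849
turn rad [-0.0006 -0.0005  0.0006] shift cm [ 0.61 -0.04  5.79]
```

Emit:
{"fn": "arm_command", "kwargs": {
  "deltas": [
    [[0,0,0],[0.6,0,2],8.5],
    [[0,0,0],[0,0,2],8.5],
    [[0,0,0],[0,0,1.3],8.5],
    [[0,0,0],[0,0,0.5],8.5],
    [[0,0,0],[0,0,0],8.5],
    [[0,0,0],[0,0,0],5.0],
    [[0,0,0],[0,0,0],5.0],
    [[0,0,0],[0,0,0],5.0]
  ],
  "squeeze": 40
}}

```text
t: 6.95
tcp_pos: [0.502, -0.3461, 0.0415]
tcp_rot: [-180.0, -0.1, 170.8]
wrist_force: [-0.5, -0.1, 5.1]
gripper_width: 0.0621
```

Emit:
{"fn": "arm_command", "kwargs": {
  "deltas": [
    [[0,0,0],[0,0,0],5.0],
    [[0,0,0],[0,0,0],5.0],
    [[0,0,0],[0,0,0],5.0],
    [[0,0,0],[0,0,0],5.0]
  ]
}}

```text
t: 7.28
tcp_pos: [0.502, -0.3461, 0.0415]
tcp_rot: [-180.0, -0.1, 170.8]
wrist_force: [-0.7, 0.2, 6.4]
gripper_width: 0.0619
```

Emit:
{"fn": "arm_command", "kwargs": {
  "deltas": [
    [[0,0,0],[0,0,-1],5.0],
    [[0,0,0],[0,0,-2],5.0],
    [[0,0,0],[0,0,-3],5.0],
    [[0,0,0],[0,0,-3],5.0],
    [[0,0,0],[0,0,-1.5],5.0],
    [[0,0,0],[0,0,0],5.0],
    [[0,0,0],[0,0,0],5.0]
  ]
}}

```text
t: 7.87
tcp_pos: [0.5013, -0.345, 0.1449]
tcp_rot: [180.0, -0.2, 170.8]
wrist_force: [-1.0, 0.7, -4.3]
gripper_width: 0.0619
```

```bash
python3 -c "
from h import *
st=dict(tcp_pos=np.array([.64,.18,.2221]),tcp_rot=np.array([-179.94,-.23,168.]))
h=pix2w('wrist',[(207,192),(128,192)],.03,st);d=h[0]-h[1]
print(h.round(4),h.mean(0).round(4),np.linalg.norm(d),np.degrees(np.arctan2(d[1],d[0]))-90)
s=np.array([.619,.0165,0]);ex=np.array([.978,-.208,0]);ey=np.array([.208,.978,0])
print('pre',s-.02*ex+.005*ey)
go(s-.02*ex+.005*ey+[0,0,.14],167.9)
snap('scene','s2.png',(230,80,530,380),2)
m,T=T_wc('top');
"
```

```text
[[ 0.6312  0.0601  0.03  ]
 [ 0.6131 -0.0245  0.03  ]] [0.6222 0.0178 0.03  ] 0.08659175890603098 -12.08058295611039
pre [0.60048 0.02555 0.     ]
t 7.8667 pos [ 0.5013 -0.345   0.1449] rot [179.96  -0.18 170.8 ] F [-1.   0.7 -4.3] w 0.0619
turn rad [ 0.0006 -0.0032  0.0506] shift cm [-3.86 38.16  0.51]
```

View pics/s2.png

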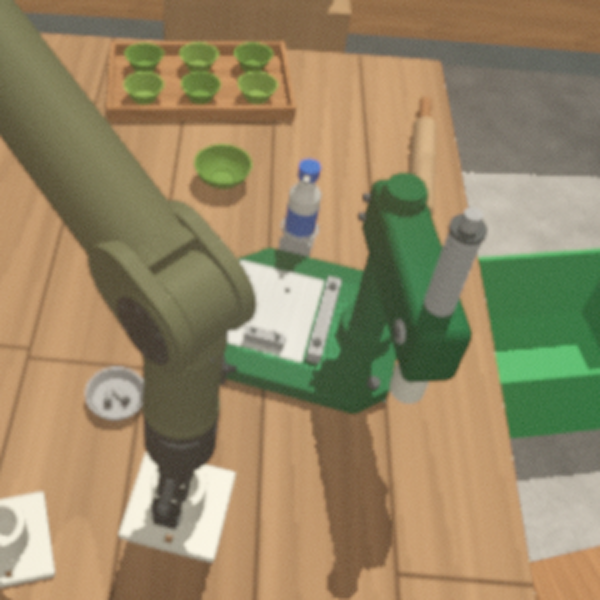

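The mould is held clear of the bench (wrist reads about -4.3 N) and the cap is back up at (309,168). Next, carry it over the bed, 20 mm in front of home and 5 mm left.

Emit:
{"fn": "arm_command", "kwargs": {
  "deltas": [
    [[0,0,0.05],[0,0,0],5],
    [[0,0,0],[-0.15,2,0],5],
    [[0,0,0],[-0.15,3,0],5],
    [[0,0,0],[-0.15,3,0],5],
    [[0,0,0],[-0.15,3,0],5],
    [[0,0,0],[-0.15,3,0],5],
    [[0,0,0],[-0.15,3,0],5],
    [[0,0,0],[-0.15,3,0],5]
  ]
}}

```text
t: 8.58
tcp_pos: [0.552, -0.1499, 0.1422]
tcp_rot: [-180.0, -0.5, 167.9]
wrist_force: [-0.3, -0.6, -4.6]
gripper_width: 0.0619
```

Emit:
{"fn": "arm_command", "kwargs": {
  "deltas": [
    [[0,0,0],[-0.15,3,0],5],
    [[0,0,0],[-0.15,3,0],5],
    [[0,0,0],[-0.15,3,0],5],
    [[0,0,0],[-0.15,3,0],5],
    [[0,0,0],[-0.15,3,0],5],
    [[0,0,0],[-0.15,2.3,0],5],
    [[0,0,0],[0,1,0],5],
    [[0,0,0],[0,0,0],5]
  ]
}}

```text
t: 9.25
tcp_pos: [0.5995, 0.0293, 0.1422]
tcp_rot: [-180.0, -0.5, 168.2]
wrist_force: [0.0, 0.2, -4.3]
gripper_width: 0.0624
```

Emit:
{"fn": "arm_command", "kwargs": {
  "deltas": [
    [[0,0,0],[0,0,0],5],
    [[0,0,0],[0,0,0],5],
    [[0,0,0],[0,0,0],5]
  ]
}}

```text
t: 9.5
tcp_pos: [0.6, 0.0225, 0.1442]
tcp_rot: [-179.9, -0.3, 167.7]
wrist_force: [-0.6, -0.2, -3.3]
gripper_width: 0.0621
```

```bash
cat >> h.py <<'E'
S=np.array([.620,.017,0]);ex=np.array([.978,-.209,0]);ey=np.array([.209,.978,0])
E
python3 -c "
from h import *
go(S-.02*ex+.005*ey+[0,0,.075],167.95)
snap('wrist','w3.png')"
```

```text
t 9.5 pos [0.6    0.0225 0.1442] rot [-179.93   -0.26  167.73] F [-0.6 -0.2 -3.3] w 0.0621
turn rad [-0.0013 -0.0046 -0.0038] shift cm [-0.11  0.39  6.92]
```

View pics/w3.png

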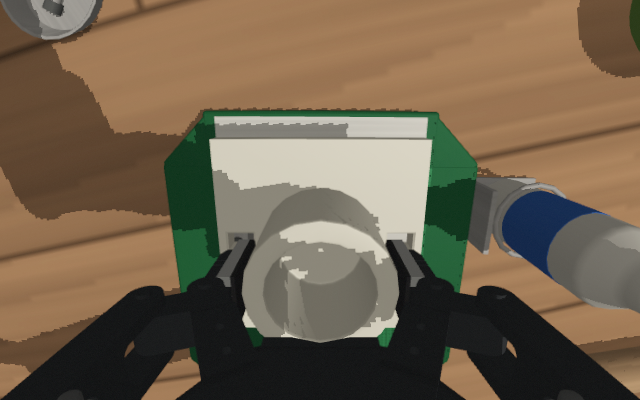

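The mould hangs level and square in the jaws, with its front edge flat from (209,140) to (433,140) and the seat clear below. Lowering.

Emit:
{"fn": "arm_command", "kwargs": {
  "deltas": [
    [[0,0,0],[0,0.4,1],5],
    [[0,0,0],[0,0,2],5],
    [[0,0,0],[0,0,2],5],
    [[0,0,0],[0,0,1],5],
    [[0,0,0],[0,0,0.5],5],
    [[0,0,0],[0,0,0.2],5],
    [[0,0,0],[0,0,0],5],
    [[0,0,0],[0,0,0],5]
  ]
}}

```text
t: 10.22
tcp_pos: [0.6019, 0.0291, 0.0786]
tcp_rot: [180.0, -0.1, 167.9]
wrist_force: [-0.1, 0.1, -4.4]
gripper_width: 0.0624
```

Emit:
{"fn": "arm_command", "kwargs": {
  "deltas": [
    [[0,0,0],[0,0,0.1],5],
    [[0,0,0],[0,0,0.1],5],
    [[0,0,0],[0,0,0.1],5],
    [[0,0,0],[0,0,0],5],
    [[0,0,0],[0,0,0],5]
  ]
}}

```text
t: 10.63
tcp_pos: [0.6011, 0.0292, 0.0747]
tcp_rot: [180.0, -0.2, 167.9]
wrist_force: [-0.4, 1.0, -2.9]
gripper_width: 0.0622
```

```bash
python3 -c "
from h import *
go(S-.003*ex+.0*ey+[0,0,.0715],167.95)"
```

```text
t 10.6333 pos [0.6011 0.0292 0.0747] rot [179.99  -0.22 167.92] F [-0.4  1.  -2.9] w 0.0622
turn rad [ 0.0002 -0.0039 -0.0005] shift cm [-1.8  -0.8   0.31]
```

Emit:
{"fn": "arm_command", "kwargs": {
  "deltas": [
    [[0,0,0],[0,0,0.1],5],
    [[0,0,0],[0,0,0.1],5],
    [[0,0,0],[0,0,0.1],5],
    [[0,0,0],[0,0,0.05],5],
    [[0,0,0],[0,0,0],5],
    [[0,0,0],[0,0,0],5]
  ]
}}

```text
t: 11.13
tcp_pos: [0.6013, 0.0292, 0.0715]
tcp_rot: [180.0, -0.2, 167.9]
wrist_force: [-3.0, 0.4, 0.2]
gripper_width: 0.0619
```

On the bed. Now slide right towards the side stop.

Emit:
{"fn": "arm_command", "kwargs": {
  "deltas": [
    [[0,0,0],[0,-0.2,0],5],
    [[0,0,0],[0,-0.2,0],5],
    [[0,0,0],[0,-0.1,0],5],
    [[0,0,0],[0,-0.1,0],5],
    [[0,0,0],[0,0,0],5],
    [[0,0,0],[0,0,0],5]
  ]
}}

```text
t: 11.63
tcp_pos: [0.6003, 0.0231, 0.0715]
tcp_rot: [180.0, -0.2, 167.9]
wrist_force: [1.8, 0.5, 2.4]
gripper_width: 0.062
```

Emit:
{"fn": "arm_command", "kwargs": {
  "deltas": [
    [[0,0,0],[0,-0.1,0],5],
    [[0,0,0],[0,0,0],5],
    [[0,0,0],[0,-0.1,0],5],
    [[0,0,0],[0,0,0],5],
    [[0,0,0],[0,0,0],5]
  ]
}}

```text
t: 12.05
tcp_pos: [0.6, 0.0225, 0.0716]
tcp_rot: [179.9, -0.2, 168.0]
wrist_force: [1.6, 4.1, 4.5]
gripper_width: 0.0618
```

Side stop touched (about 4 N). Now advance towards the back stop.

Emit:
{"fn": "arm_command", "kwargs": {
  "deltas": [
    [[0,0,0],[-0.2,0.03,0],5],
    [[0,0,0],[-0.3,0,0],5],
    [[0,0,0],[-0.3,0,0],5],
    [[0,0,0],[-0.3,0,0],5],
    [[0,0,0],[-0.2,0,0],5],
    [[0,0,0],[-0.1,0,0],5],
    [[0,0,0],[-0.1,0,0],5],
    [[0,0,0],[0,0,0],5]
  ]
}}

```text
t: 12.72
tcp_pos: [0.6133, 0.0196, 0.0715]
tcp_rot: [179.9, -0.4, 167.9]
wrist_force: [-2.9, 4.9, 7.9]
gripper_width: 0.0621
```

Emit:
{"fn": "arm_command", "kwargs": {
  "deltas": [
    [[0,0,0],[-0.1,0,0],5],
    [[0,0,0],[-0.1,0,0],5],
    [[0,0,0],[0,0,0],5],
    [[0,0,0],[0,0,0],5]
  ]
}}

```text
t: 13.05
tcp_pos: [0.6152, 0.0192, 0.0715]
tcp_rot: [179.9, -0.4, 167.9]
wrist_force: [-3.1, 4.9, 8.0]
gripper_width: 0.0616
```

Emit:
{"fn": "arm_command", "kwargs": {
  "deltas": [
    [[0,0,0],[-0.1,0,0],5],
    [[0,0,0],[-0.1,0,0],5],
    [[0,0,0],[-0.1,0,0],5],
    [[0,0,0],[0,0,0],5],
    [[0,0,0],[0,0,0],5]
  ]
}}

```text
t: 13.47
tcp_pos: [0.6181, 0.0185, 0.0715]
tcp_rot: [179.9, -0.4, 167.9]
wrist_force: [-3.1, 5.6, 7.4]
gripper_width: 0.0619
```

Emit:
{"fn": "arm_command", "kwargs": {
  "deltas": [
    [[0,0,0],[-0.1,0,0],5],
    [[0,0,0],[0,0,0],5],
    [[0,0,0],[0,0,0],5]
  ]
}}

```text
t: 13.72
tcp_pos: [0.6191, 0.0183, 0.0715]
tcp_rot: [179.9, -0.4, 167.9]
wrist_force: [-3.3, 5.1, 8.9]
gripper_width: 0.062
```

Emit:
{"fn": "arm_command", "kwargs": {
  "deltas": [
    [[0,0,0],[-0.1,0,0],5],
    [[0,0,0],[0,0,0],5],
    [[0,0,0],[0,0,0],5]
  ]
}}

```text
t: 13.97
tcp_pos: [0.62, 0.0181, 0.0715]
tcp_rot: [179.9, -0.4, 167.9]
wrist_force: [-3.2, 4.1, 8.1]
gripper_width: 0.062
```

Emit:
{"fn": "arm_command", "kwargs": {
  "deltas": [
    [[0,0,0],[-0.1,0,0],5],
    [[0,0,0],[0,0,0],5],
    [[0,0,0],[0,0,0],5]
  ]
}}

```text
t: 14.22
tcp_pos: [0.6207, 0.018, 0.0715]
tcp_rot: [179.9, -0.4, 167.9]
wrist_force: [-5.4, 5.4, 8.7]
gripper_width: 0.0617
```

Emit:
{"fn": "arm_command", "kwargs": {
  "deltas": [
    [[0,0,0],[-0.1,0,0],5],
    [[0,0,0],[0,0,0],5],
    [[0,0,0],[0,0,0],5]
  ]
}}

```text
t: 14.47
tcp_pos: [0.6207, 0.0179, 0.0715]
tcp_rot: [179.9, -0.6, 167.9]
wrist_force: [-6.3, 5.8, 11.8]
gripper_width: 0.062
```

Emit:
{"fn": "arm_command", "kwargs": {
  "deltas": [
    [[0,0,0],[-0.1,0.05,-0.1],5],
    [[0,0,0],[0,0,0],5],
    [[0,0,0],[0,0,0],5],
    [[0,0,0],[0,0,0],5]
  ]
}}

```text
t: 14.8
tcp_pos: [0.6207, 0.0179, 0.0715]
tcp_rot: [180.0, -0.7, 167.9]
wrist_force: [-8.0, 4.2, 8.4]
gripper_width: 0.0619
```

Emit:
{"fn": "arm_command", "kwargs": {
  "deltas": [
    [[0,0,0],[-0.1,0,-0.05],5],
    [[0,0,0],[0,0,0],5],
    [[0,0,0],[0,0,0],5],
    [[0,0,0],[0,0,0],5]
  ]
}}

```text
t: 15.13
tcp_pos: [0.6208, 0.0179, 0.0716]
tcp_rot: [180.0, -0.8, 167.9]
wrist_force: [-11.1, 5.1, 8.8]
gripper_width: 0.0621
```

Emit:
{"fn": "arm_command", "kwargs": {
  "deltas": [
    [[0,0,0],[-0.1,0,-0.1],5],
    [[0,0,0],[0,0,0],5],
    [[0,0,0],[0,0,0],5],
    [[0,0,0],[0,0,0],5]
  ]
}}

```text
t: 15.47
tcp_pos: [0.6211, 0.0179, 0.0719]
tcp_rot: [180.0, -0.9, 167.9]
wrist_force: [-10.6, 5.0, 6.1]
gripper_width: 0.062
```

```bash
python3 -c "
from h import *
F=[]
for i in range(3):
    im=imaging.capture('wrist');F.append(monitor.state()['wrist_force'])
F=np.mean(F,0);print(F,'fx',F@ex,'fy',F@ey)
go(S+[0,0,.0715],167.95)
snap('top','t2.png',(230,90,390,210),5);snap('wrist','w4.png')
"
```

```text
[-10.52106642   5.86403949   6.760489  ] fx -11.515187207624814 fy 3.5361277376639855
t 15.6167 pos [0.621  0.0179 0.0719] rot [180.   -0.9 167.9] F [-11.1   5.8   6. ] w 0.0621
turn rad [ 0.0001 -0.0157 -0.0009] shift cm [ 0.08 -0.11  0.05]
```

View pics/w4.png

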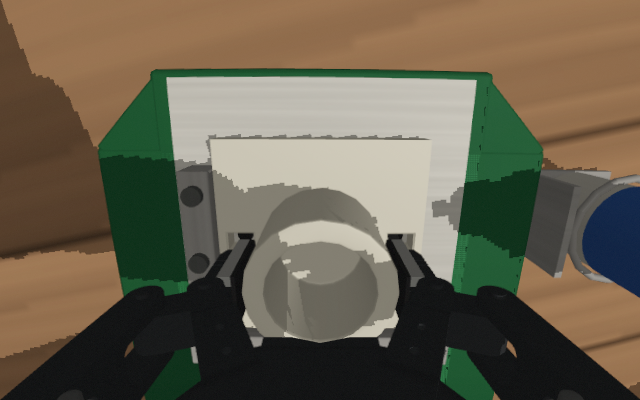

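View pics/t2.png

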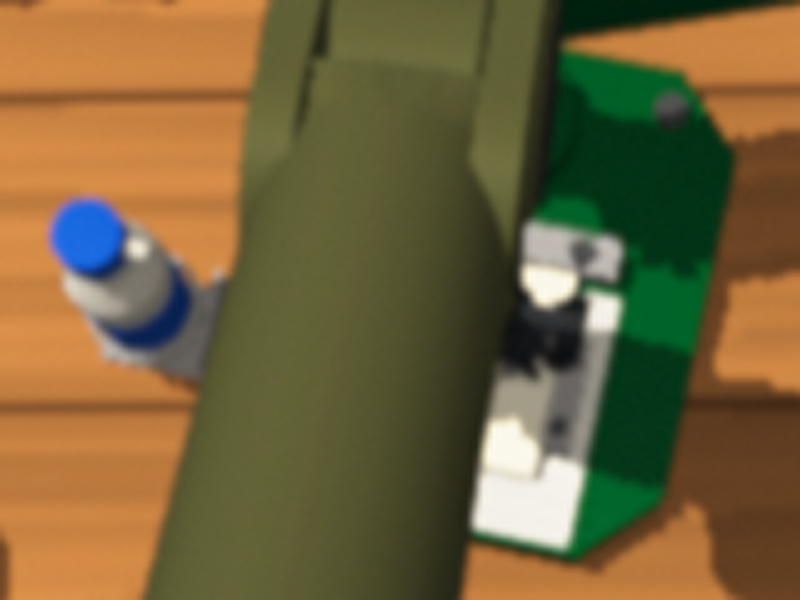

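The wrist view shows the foot's right edge against the side stop at (211,170-280) and the foot square. In the top view the back edge meets the bar at (530,263) and the cap is up at (88,238). I'll take out the slight pitch and add a little push.

Emit:
{"fn": "arm_command", "kwargs": {
  "deltas": [
    [[0,-0.006,0],[-0.05,0,0],5],
    [[0,-0.006,0],[-0.05,0,0],5],
    [[0,0,0],[0,0,0],5],
    [[0,0,0],[0,0,0],5],
    [[0,0,0],[0,0,0],5]
  ]
}}

```text
t: 16.13
tcp_pos: [0.6209, 0.0179, 0.0716]
tcp_rot: [-180.0, -0.4, 167.9]
wrist_force: [-12.4, 6.7, 8.3]
gripper_width: 0.062
```

```bash
cat > f.py <<'E'
from h import *
F=[]
for i in range(5):
    imaging.capture('wrist');F.append(monitor.state()['wrist_force'])
F=np.mean(F,0);print(F,'fx',F@ex,'fy',F@ey)
go(S+[0,0,.0715],167.95)
E
python3 f.py
```

```text
[-12.41485236   5.8821308    8.12292735] fx -13.371090939559004 fy 3.158019775401862
t 16.3833 pos [0.6209 0.0179 0.0716] rot [-180.     -0.36  167.9 ] F [-12.5   5.3   8.4] w 0.0621
turn rad [-0.     -0.0063 -0.0008] shift cm [ 0.07 -0.11  0.01]
```

Emit:
{"fn": "arm_command", "kwargs": {
  "deltas": [
    [[0,0,0],[-0.03,0,0],5],
    [[0,0,0],[0,0,0],5],
    [[0,0,0],[0,0,0],5],
    [[0,0,0],[0,0,0],5],
    [[0,0,0],[0,0,0],5],
    [[0,0,0],[0,0,0],5],
    [[0,0,0],[0,0,0],5],
    [[0,0,0],[0,0,0],5]
  ]
}}

```text
t: 17.05
tcp_pos: [0.6209, 0.0179, 0.0716]
tcp_rot: [-180.0, -0.4, 167.9]
wrist_force: [-13.0, 5.8, 8.4]
gripper_width: 0.0619
```

```bash
python3 f.py && python3 -c "
from h import *
print(workorder.finish_job())"
```

```text
[-13.35412239   5.89036819   8.80410819] fx -14.291418645714248 fy 2.9697685152456623
t 17.3 pos [0.621  0.0179 0.0716] rot [-180.    -0.4  167.9] F [-12.6   6.4   8.1] w 0.0617
turn rad [-0.     -0.0069 -0.0009] shift cm [ 0.07 -0.11  0.02]
the job is handed in; nothing more can be done
None
```

The mould is home against both stops with the gripper still holding it. I handed the job in at about 17.3 s; no verdict is reported.

- **Sanitiser:** I pressed the cap to its hard stop (17.9 N) while the seat was bare. A later top view shows it back up.
- **Mould:** I took the farther of the two matching moulds and gripped it by the cup. I set it flat on the bed and slid it onto the side stop, then up to the back stop in 1 mm steps.
- **Push:** the last wrist reading was 14.3 N along the press's x axis. Allowing roughly 2–3 N for bed friction, that is about 11–12 N on the back stop. I did not measure the stop force on its own.
- **Position:** the side load was about 3 N and the tool was within 0.4° of level. The pose was steady over the last second and about 1 mm from my camera estimate of the seat. The last wrist view showed the foot against the side stop and square.
- **Left alone:** the arm crossed above the bowl and dish and never came near the hex key. I did not take a final picture of all three.

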